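# Load a meter housing into the laser-marking enclosure through its dust flap

### The arm

A 6-joint arm with a two-finger parallel gripper is mounted at the origin on the work surface. World frame = base frame: x ahead of the robot, y to its left, z up, the work surface at z = 0. Lengths are in m, angles in degrees, forces in N, time in s.
With the tool pointing down it reaches from about 0.4 to 0.825 m from the base axis. Payload 7 kg.
Tool frame: the origin (TCP) lies at the very end of the fingers, on their centre line; the grasp point (between the pads) lies 19 mm behind it; z points along the fingers, y is the line along which they close (so a half turn about z gives the same grasp; the last joint's range is limited). The gripper opens to 88 mm and grips with 3 to 60 N. Pads are 19 mm wide; open, the fingers measure 130 mm over their backs; the gripper's body (78 mm by 193 mm) begins 47 mm behind the grasp point.
Start: joints at [-55.972, 20.546, 0.682, 0, -70.136, -16.507], TCP at [0.203, -0.644, 0.227] pointing down, gripper open.
Joint ranges: [-176.03, 176.03], [-82.01, 121.73], [-58.28, 71.71], [-173.87, 95.51], [-174.79, -0.11], [-173.66, 173.66]. Speed limits (degrees/s): [136.94, 136.94, 172.46, 180, 180, 180].

### API

Orientations are given as [roll, pitch, yaw] about the fixed x, y, z axes, in that order (R = Rz(yaw) Ry(pitch) Rx(roll)).
In Python, from plant import r gives the robot as it stands. The module is installed in compiled form; this text tells all that it offers.
- The arm moves only by the tool jog_arm, never from a script. Its arguments are lists of equal length, an entry for each row: "travel": the shift along the tool's x, y, z each as a share of 50 cm, from -1 to 1, a list of three; "dr": the turn, a rotation vector about the tool's x, y, z each as a share of 360 degrees, from -1 to 1, a list of three; "claw": the opening, from 0 (shut) to 1 (fully open). A call has exactly 10 rows; each row is the pose to reach, as a shift and turn from the pose commanded when the call began, along the tool's axes at that moment, turning the shorter way round; what a row does not reach only later rows make up. A row lasts 1/8 s, in which the tool goes at most 62.5 mm and 10.7 degrees, less where a joint would pass 70% of its speed; a pose out of reach is approached as far as the arm can. A call with a number of a shift or a turn outside -1 to 1 is refused whole. A call with a gripper value outside its range is refused whole. The fingers move at their own pace and stop on an object; "newtons" is the grip in N (left out, the last holds). Time passes only in rows, so rows that repeat a pose let the fingers close, or fill a call up. It gives the time, the measured TCP pose, the force, the opening and the grip force at its end, in the units of the state.
- r.get_state(): the state, without advancing time (a new reading comes with each control period).
- r.capture(name): name is "side" or "top" or "wrist"; returns a dict with "pixels" (384x512x3 uint8, red, green, blue), "range_z" (384x512 float32, m along the optical axis (not along the pixel's ray), 0 where there is no reading), "fx", "fy", "cx", "cy" (pixels), "position" and "attitude" of the camera in the world; the wrist camera has in their place "hand_eye" (4x4, takes a point from camera to tool coordinates, whose origin is the TCP and whose axes are the flange's). Camera axes: x right, y up, looking along -z (the intrinsics and any distortion apply to the point x, -y, -z); pixel columns grow to the right and rows downward; lengths in m; the calibration is good to about 2 mm. A picture is of the moment at which its call begins: read the wrist's pose just before it.
- r.close_job(): hands the job in; it is judged then, once.
Trained networks look in the newest picture that a camera, given by its name, has taken for a name from the list of things; names that differ only in an ending like _2 or _b are one class to them, and where a whole thing is asked for, a point or a joint stands for the part that bears it (a point fixed in the world has none). Each returns a list of dicts, best first, with "conf" (0 to 1); they miss things now and then, are a little off and sometimes report something else, mostly with a low value. They report only what shows in the picture. A call takes as long as a camera call.
- r.boxes_of(name, camera): "extent" ([left, top, right, bottom] in pixels, round what is visible of it).
- r.regions_of(name, camera): "pixels" (384x512 bool, what is visible of it) and "extent" ([left, top, right, bottom] in pixels, round what is visible of it).
- r.tip_of(name, camera): "at" ([column, row] in pixels: a listed point, or the origin of a listed thing).
The state is a dict: "time_s": time; "joints": joint angles; "qd": joint speeds; "joint_torque": joint torques, N m; "tcp_pos": TCP position; "eef_rot": TCP orientation; "contact_force": force on the tool from outside, world axes, zero at the start; "moment": the same for the moment, N m; "gripper_width": finger opening in m; "gripper_force": force on a finger pad.
Only numpy, scipy, OpenCV 4.12 (cv2) and the standard library are available. Lean on these libraries where they do the work, as an engineer would, in place of code of your own. Each camera call takes 0.05 s, during which the arm holds its last target. There are 200 camera calls.

### The job

Slide the black meter housing along the bench and push it with the red push stick through the sprung orange dust flap of the marking enclosure, letting the housing lift the flap, until it is fully home against the back stop and the flap has fallen shut behind it. Keep the gripper away from the flap, and finish with the stick drawn right out of the enclosure and left standing flat on the bench. Do not tip the housing, and leave the cleaner bottle, the steel gauge, the spare knob and the little metal pot where they stand.

Things in the scene. Friction and masses are not known exactly. Their poses are not given: they have to be found in the camera images.
- enclosure: Fixed white box with blue bars, clear amber window on top. Origin on the bench under the middle of its mouth; +x points inwards. Tunnel without floor, 104 mm wide, back stop face at x=160; clear height 52 at the mouth, 62 inside; outside 116 wide, 67 high, ends at x=172. Two guide wings 30 high, 5 thick, flare from 102 apart at the mouth to 139 at x=-43. Place and heading vary.
- home (a point): Point on the bench inside the enclosure, 105 mm in from the mouth on its centre line: where the housing's origin is when the housing is home against the back stop (its rear is then 50 mm inside the mouth).
- flap: Orange flap, 99 mm wide, 46 long, upright in the mouth when shut. Origin mid-hinge, 50 mm over the bench; its -z runs down the panel; tilt of its z = opening: 0 shut, up to 1.45 rad inwards, never outwards. Spring 0.03 N m/rad, preloaded 0.5 rad. It lies on the housing passing under it, drops when the housing's rear is 42 mm inside, then lies on the stick, which can be drawn out under it.
- housing: Loose black meter housing, grey top, green display near its nose, three white keys near its rear: 110 long (x, nose at +x) x 96 wide (y) x 30 high, 0.28 to 0.56 kg, too wide to grip. Origin at the centre of its underside. It starts in front of the mouth, up to 75 mm off the centre line and turned up to 0.45 rad, nose towards the mouth.
- stick: Loose red push stick, 150 g, standing flat. Origin on its underside below the upright grip, +x towards its blade. Foot 40 x 50 x 10 high; grip 24 x 24 square from z=10 to 72; bar 20 wide, 20 high, running forward to x=130; across its end a blade 60 wide (y), 12 thick, 12 high. Bar end and blade make one flat front face at x=130.
- stick_grip (a point): Point on the axis of the stick's grip, 45 mm above its underside: where to hold it (24 mm wide both ways).
- stick_blade (a point): Centre of the front face of the stick's blade, 130 mm ahead of the grip axis, 7 mm above the underside.
- cleaner: Bystander: white bottle with blue cap, 34 mm diameter, 75 high; origin centre of underside.
- gauge: Bystander: steel focus gauge cylinder, 36 mm diameter, 50 high; origin centre of underside.
- knob_spare: Bystander: black spare knob standing on its 36 mm diameter head, stem upwards, 45 high; origin centre of underside.
- screw_pot: Bystander: small empty aluminium pot, 36 mm diameter at the rim, 45 high; origin centre of underside.

How it is judged (in metres and radians):
On the way, in this order (a step that is already met when the one before it is completed fails the run):
1. the housing's nose is in the mouth and the housing holds the flap open (angle between flap's own z axis and vertical above 0.6 rad and x of housing in the frame of enclosure between -0.05 and 0.07 m and contact force between housing and flap above 0.05 N), for 0.1 s.
2. the blade of the stick has followed the housing in under the flap (x of stick_blade in the frame of enclosure above 0.025 m and z of stick_blade in the frame of enclosure below 0.04 m and horizontal distance between stick_blade and housing below 0.075 m and angle between flap's own z axis and vertical above 0.3 rad), for 0.05 s.
At the end, for the whole second after the job is handed in: Housing flat, within 5 mm of the back stop, 9 mm of home and 0.09 rad of square; flap shut (under 0.08 rad); stick flat on the bench, its blade 5 mm or more outside the mouth; all at rest and released; the four bystanders upright, within 15 mm of where they began (horizontal distance between housing and home below 0.009 m and x of housing in the frame of home above -0.005 m and angle between the x axis of housing and the x axis of enclosure, either way round below 0.09 rad and height (world z) of each of housing, stick below 0.004 m and angle between housing's own z axis and vertical below 0.05 rad and angle between flap's own z axis and vertical below 0.08 rad and x of stick_blade in the frame of enclosure below -0.005 m and angle between stick's own z axis and vertical below 0.06 rad and linear speed of each of housing, stick below 0.01 m/s and distance of each of cleaner, gauge, knob_spare, screw_pot from where it was at the start of the episode below 0.015 m and angle between each of cleaner, gauge, knob_spare, screw_pot's own z axis and vertical below 0.1 rad); the robot touches nothing.
It fails at once if a bystander is knocked (moved over 15 mm or tipped) (distance of any of cleaner, gauge, knob_spare, screw_pot from where it was at the start of the episode above 0.015 m or angle between any of cleaner, gauge, knob_spare, screw_pot's own z axis and vertical above 0.3 rad).
It fails at once if the housing is tipped (angle between housing's own z axis and vertical above 0.35 rad).
It fails at once if the gripper touches the flap (contact force between any of the fingers, the arm and flap above 0.5 N).
It also fails if it takes over 72 s, if anything falls off the work surface, if the arm or the gripper's body presses on something with over 40 N, if the wrist force passes 120 N, or if a joint passes its speed limit or range.

## Working session

There is one attempt and no reset: what is moved stays moved. The work goes in short steps, Python scripts to look and compute and a tool call to move; the robot and the scene stay as the last step left them, time stands still between calls to the robot, and variables do not carry over. Pictures are saved under pics/ and viewed, at most 10 in all, crops included, and the job is handed in when it is done.

Besides the shell and the picture viewer there is one more tool, called as name(argument=value, ...), one argument or row to a line, values as JSON. jog_arm: Moves the arm, as the interface text tells. Its arguments: {"type":"object","properties":{"travel":{"type":"array"},"dr":{"type":"array"},"claw":{"type":"array"},"newtons":{"type":"number"}},"required":["travel","dr","claw"]}

```bash
mkdir -p pics; cat > h.py <<'E'
import numpy as np, cv2
from plant import r
from scipy.spatial.transform import Rotation as R
def cap(n):
    s=r.get_state(); c=r.capture(n); c['s']=s; return c
def rot(a):
    a=np.array(a,float)
    if a.shape==(3,3): return a
    if a.size==4: return R.from_quat(a).as_matrix()
    return R.from_euler('xyz',a,degrees=True).as_matrix()
def pose(c):
    if 'hand_eye' in c:
        T=np.eye(4);T[:3,:3]=rot(c['s']['eef_rot']);T[:3,3]=c['s']['tcp_pos'];return T@np.array(c['hand_eye'])
    T=np.eye(4);T[:3,:3]=rot(c['attitude']);T[:3,3]=c['position'];return T
def cloud(c):
    z=c['range_z'];v,u=np.mgrid[:384,:512]
    P=np.stack([(u-c['cx'])/c['fx']*z,-(v-c['cy'])/c['fy']*z,-z],-1)
    T=pose(c);return P@T[:3,:3].T+T[:3,3]
def ray(c,u,v,h):
    T=pose(c);d=T[:3,:3]@np.array([(u-c['cx'])/c['fx'],-(v-c['cy'])/c['fy'],-1]);o=T[:3,3]
    return o+d*(h-o[2])/d[2]
E
python3 - <<'E'
from h import *
print(r.get_state())
for n in ['top','side']:
    c=cap(n);print({k:v for k,v in c.items() if k not in('pixels','range_z','s')})
    cv2.imwrite(f'pics/{n}0.png',c['pixels'][:,:,::-1])
    P=cloud(c)
    for t in ['enclosure','flap','housing','stick','cleaner','gauge','knob_spare','screw_pot']:
        for g in r.regions_of(t,n)[:2]:
            Q=P[g['pixels']&(c['range_z']>0)]
            print(n,t,round(g['conf'],2),np.round(g['extent']),np.round(np.median(Q,0),3) if len(Q) else None,np.round(Q.max(0),3)if len(Q) else None)
    for t in ['stick_grip','stick_blade','housing','enclosure','flap','stick']:
        for g in r.tip_of(t,n)[:1]: print(n,'tip',t,g['conf'],np.round(g['at'],1),np.round(ray(c,*g['at'],0),3))
E
```

```text
{'time_s': 0.0, 'joints': array([-5.59709414e+01,  2.05921768e+01,  6.33608754e-01, -2.03426214e-02,
       -7.01348573e+01, -1.65080029e+01]), 'qd': array([-0.00014318, -0.01163316,  0.0316292 , -0.01996067,  0.00123725,
       -0.11885392]), 'joint_torque': array([-4.32962734e-04, -5.82717025e+01,  2.93055689e+01,  6.99732721e+00,
        6.94759452e-03, -1.13790884e-04]), 'tcp_pos': array([ 0.20305571, -0.64322446,  0.22561235]), 'eef_rot': array([ 1.79904991e+02, -8.21439372e-03, -1.62485866e+02]), 'contact_force': array([-0.37046528,  0.14861652, -1.27310438]), 'moment': array([-0.08051715, -0.0280881 , -0.02648042]), 'gripper_force': 0.0, 'gripper_width': 0.0876725906144546}
{'fx': 412.3135209377565, 'fy': 412.3135209377565, 'cx': 252.7181731049244, 'cy': 185.10897106193116, 'position': array([ 0.3849391 , -0.07595221,  0.95507353]), 'attitude': array([ 12.55726022,  -0.22014184, -86.05111185])}
top enclosure 0.71 [106. 150. 212. 226.] [0.571 0.158 0.066] [0.661 0.254 0.075]
top housing 0.81 [236. 141. 289. 191.] [ 0.634 -0.082  0.03 ] [ 0.702 -0.019  0.036]
top housing 0.48 [3
[... 1550 characters left out ...]
.074]
side gauge 0.9 [214. 258. 230. 293.] [0.446 0.144 0.041] [0.471 0.155 0.052]
side gauge 0.75 [281. 152. 294. 175.] [ 0.647 -0.239  0.032] [ 0.705 -0.229  0.047]
side knob_spare 0.5 [338. 189. 351. 206.] [ 0.451 -0.225  0.018] [ 0.47  -0.213  0.047]
side screw_pot 0.56 [283. 150. 296. 172.] [ 0.647 -0.241  0.033] [ 0.681 -0.229  0.047]
side tip stick_grip 0.67 [248.5 196.6] [ 0.631 -0.082  0.   ]
side tip stick_blade 0.72 [369.1 204. ] [ 0.418 -0.279 -0.   ]
side tip housing 0.97 [244.2 195.5] [ 0.642 -0.077  0.   ]
side tip enclosure 0.57 [209.3 236. ] [ 0.578  0.075 -0.   ]
side tip flap 0.56 [393.9 169. ] [ 0.464 -0.478  0.   ]
side tip stick 0.75 [286.6 168.4] [ 0.663 -0.253  0.   ]
```

```bash
python3 - <<'E'
from h import *
c=cap('top'); P=cloud(c)
np.savez('top.npz',P=P,im=c['pixels'])
cv2.imwrite('pics/t1.png',cv2.resize(c['pixels'][90:310,80:440,::-1],None,fx=2.2,fy=2.2,interpolation=cv2.INTER_CUBIC))
def rect(Q,name):
    q=cv2.minAreaRect((Q[:,:2]*1000).astype(np.float32)); print(name,len(Q),np.round(q[0],1),np.round(q[1],1),round(q[2],2))
z=P[...,2];x=P[...,0];y=P[...,1]
rect(P[(abs(z-.030)<.004)&(abs(x-.635)<.1)&(abs(y+.08)<.09)],'housing top')
E1=P[(abs(z-.067)<.006)&(abs(x-.57)<.13)&(y>.04)&(y<.3)];rect(E1,'encl')
rect(P[(abs(z-.020)<.004)&(abs(x-.42)<.06)&(y<-.25)&(y>-.46)&(P[...,0]<.46)],'bar')
rect(P[(abs(z-.072)<.005)&(abs(x-.42)<.06)&(y<-.25)&(y>-.46)],'grip')
E
```

```text
housing top 1843 [636.7 -83. ] [109.4  96. ] 82.02
encl 4079 [578.6 165.1] [177.5 117. ] 87.87
bar 485 [ 423.4 -332.4] [ 21.8 125. ] 4.86
grip 135 [ 430.9 -398.8] [22.9 24.6] 4.04
```

View pics/t1.png

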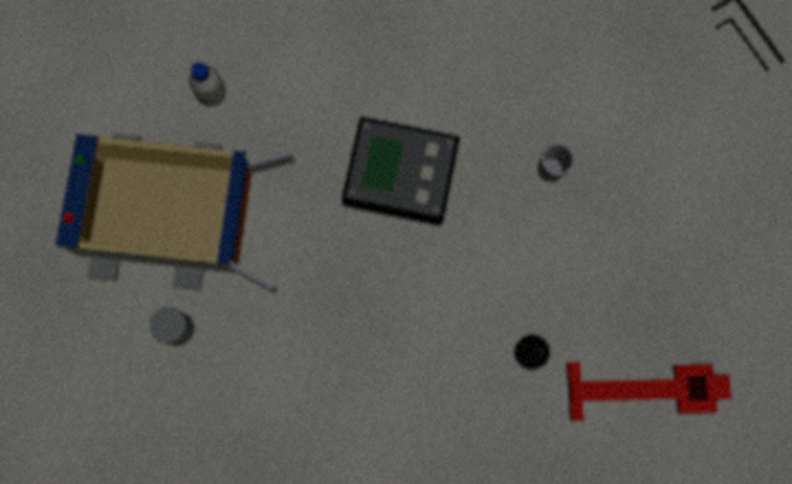

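The view shows the enclosure at left with its mouth at about (240,205), and the housing at (400,170) with its nose towards the mouth. The stick lies at (570–730,390). The pot is at (555,163), the knob at (532,352), the gauge at (172,326) and the bottle at (205,85).

I'll square up the housing by pushing its side with two fingers.

```bash
cat >> h.py <<'E'
O=np.array([.5754,.0792]);A=87.87
def enc(x,y=0): # mm in enclosure frame -> world
    a=np.radians(A);return O+(x*np.array([np.cos(a),np.sin(a)])+y*np.array([-np.sin(a),np.cos(a)]))/1000
def toenc(p):
    a=np.radians(A);d=(np.array(p)[...,:2]-O)*1000;return np.stack([d@[np.cos(a),np.sin(a)],d@[-np.sin(a),np.cos(a)]],-1)
def go(p,z,ya,s=None):
    "travel/dr for TCP at p,z, tool pointing down, tool y at world angle ya"
    s=s or r.get_state();M=rot(s['eef_rot']);t=np.radians(ya)
    y=np.array([np.cos(t),np.sin(t),0]);zz=np.array([0,0,-1.]);G=np.stack([np.cross(y,zz),y,zz],1)
    d=M.T@(np.array([*p,z])-s['tcp_pos'])/.5
    w=R.from_matrix(M.T@G).as_rotvec(degrees=True)/360
    print('travel',np.round(d,4),'dr',np.round(w,4))
E
python3 - <<'E'
from h import *
go((.719,-.092),.15,A); go((.719,-.092),.01,A); print(enc(-160,-57.5))
E
```

```text
travel [-1.3159  0.7416  0.1532] dr [-0.      0.      0.0546]
travel [-1.3159  0.7416  0.4332] dr [-0.      0.      0.0546]
[ 0.62691356 -0.08282655]
```

jog_arm(
  travel=[
    [-0.1,0.056,0],
    [-0.2,0.113,0],
    [-0.3,0.17,0],
    [-0.4,0.226,0],
    [-0.5,0.283,0],
    [-0.6,0.34,0],
    [-0.7,0.396,0],
    [-0.8,0.45,0],
    [-0.9,0.507,0],
    [-1,0.564,0],
  ],
  dr=[
    [0,0,0.02],
    [0,0,0.04],
    [0,0,0.0546],
    [0,0,0.0546],
    [0,0,0.0546],
    [0,0,0.0546],
    [0,0,0.0546],
    [0,0,0.0546],
    [0,0,0.0546],
    [0,0,0.0546],
  ],
  claw=[0.68,0.68,0.68,0.68,0.68,0.68,0.68,0.68,0.68,0.68],
)

```text
time_s: 2.8
tcp_pos: [0.5963, -0.2227, 0.2269]
eef_rot: [-180.0, 0.0, 177.9]
contact_force: [0.5, -0.7, -0.5]
gripper_width: 0.0593
gripper_force: 0.0
```

```bash
python3 - <<'E'
from h import *
print(r.get_state()['tcp_pos']);go((.719,-.092),.012,A)
E
```

```text
[ 0.59627046 -0.22265422  0.22686063]
travel [-0.2354  0.2703  0.4298] dr [-0.      0.0001  0.    ]
```

jog_arm(
  travel=[
    [-0.08,0.09,0],
    [-0.16,0.18,0],
    [-0.2354,0.27,0.03],
    [-0.2354,0.27,0.1],
    [-0.2354,0.27,0.18],
    [-0.2354,0.27,0.26],
    [-0.2354,0.27,0.33],
    [-0.2354,0.27,0.39],
    [-0.2354,0.27,0.43],
    [-0.2354,0.27,0.43],
  ],
  dr=[
    [0,0,0],
    [0,0,0],
    [0,0,0],
    [0,0,0],
    [0,0,0],
    [0,0,0],
    [0,0,0],
    [0,0,0],
    [0,0,0],
    [0,0,0],
  ],
  claw=[0.68,0.68,0.68,0.68,0.68,0.68,0.68,0.68,0.68,0.68],
)

```text
time_s: 4.05
tcp_pos: [0.7168, -0.0938, 0.0099]
eef_rot: [-180.0, -0.2, 177.9]
contact_force: [-0.3, -0.6, -0.3]
gripper_width: 0.0594
gripper_force: 0.0
```

```bash
python3 - <<'E'
from h import *
go(enc(-160,-60),.012,A)
E
```

```text
travel [ 0.1754  0.0153 -0.0036] dr [-0.0001 -0.0005 -0.    ]
```

jog_arm(
  travel=[
    [0.025,0.007,-0.003],
    [0.05,0.0153,-0.003],
    [0.07,0.0153,-0.003],
    [0.09,0.0153,-0.003],
    [0.11,0.0153,-0.003],
    [0.13,0.0153,-0.003],
    [0.147,0.0153,-0.003],
    [0.16,0.0153,-0.003],
    [0.17,0.0153,-0.003],
    [0.1754,0.0153,-0.003],
  ],
  dr=[
    [0,0,0],
    [0,0,0],
    [0,0,0],
    [0,0,0],
    [0,0,0],
    [0,0,0],
    [0,0,0],
    [0,0,0],
    [0,0,0],
    [0,0,0],
  ],
  claw=[0.68,0.68,0.68,0.68,0.68,0.68,0.68,0.68,0.68,0.68],
)

```text
time_s: 5.3
tcp_pos: [0.6322, -0.0827, 0.0147]
eef_rot: [180.0, 0.3, 177.9]
contact_force: [5.3, 0.0, 4.4]
gripper_width: 0.0596
gripper_force: 3.0
```

```bash
cat >> h.py <<'E'
def rect(Q,name):
    q=cv2.minAreaRect((Q[:,:2]*1000).astype(np.float32)); a=q[2]+(90 if q[1][0]<q[1][1] else 0)
    print(name,len(Q),'c',np.round(q[0],1),'size',np.round(q[1],1),'long dir',round(a,2),'enc',np.round(toenc(np.array(q[0])/1000),1))
def hs(c,P):
    x,y,z=np.moveaxis(P,-1,0);rect(P[(abs(z-.030)<.004)&(abs(toenc(P)[...,1])<75)&(toenc(P)[...,0]<-45)&(toenc(P)[...,0]>-270)],'housing')
E
python3 - <<'E'
from h import *
c=cap('top');P=cloud(c);hs(c,P);cv2.imwrite('pics/t2.png',cv2.resize(c['pixels'][90:310,80:440,::-1],None,fx=2,fy=2))
c=cap('wrist');cv2.imwrite('pics/w2.png',c['pixels'][:,:,::-1]);P=cloud(c);hs(c,P)
go(enc(-160,-57),.012,A)
E
```

```text
housing 1767 c [568.8 -82. ] size [109.7  91.4] long dir 87.76 enc [-161.4    0.6]
housing 44119 c [577.3 -82. ] size [110.3 103.8] long dir 87.88 enc [-161.    -7.9]
travel [ 0.0111 -0.0006  0.0052] dr [0.     0.0006 0.0001]
```

View pics/t2.png

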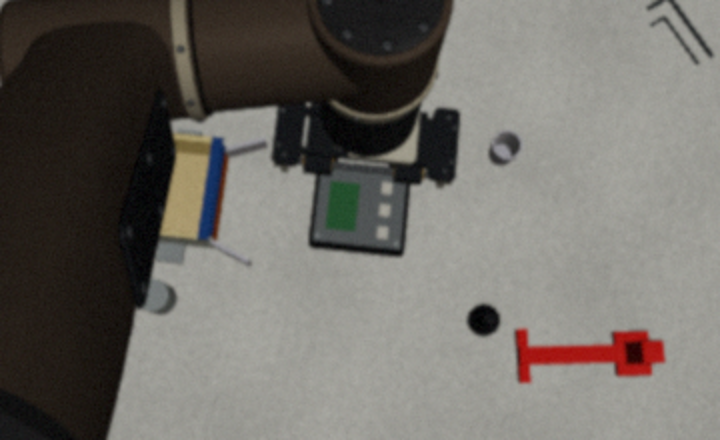

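The housing now lies square to the mouth at about (360,205), roughly 2 mm short of the centre line, and the bystanders are undisturbed. I'll nudge it a bit further, then back off and check.

jog_arm(
  travel=[
    [0.003,0,0],
    [0.006,0,0],
    [0.006,0,0],
    [0.006,0,0],
    [-0.02,0,0],
    [-0.06,0,0],
    [-0.1,0,-0.02],
    [-0.1,0,-0.12],
    [-0.1,0,-0.22],
    [-0.1,0,-0.3],
  ],
  dr=[
    [0,0,0],
    [0,0,0],
    [0,0,0],
    [0,0,0],
    [0,0,0],
    [0,0,0],
    [0,0,0],
    [0,0,0],
    [0,0,0],
    [0,0,0],
  ],
  claw=[0.68,0.68,0.68,0.68,0.68,0.68,0.68,0.68,0.68,0.68],
)

```text
time_s: 6.65
tcp_pos: [0.6798, -0.0849, 0.1643]
eef_rot: [-180.0, -0.1, 177.8]
contact_force: [0.6, 0.2, -0.0]
gripper_width: 0.0595
gripper_force: 0.0
```

```bash
python3 - <<'E'
from h import *
c=cap('top');P=cloud(c);hs(c,P)
x,y,z=np.moveaxis(P,-1,0)
rect(P[(abs(z-.067)<.006)&(abs(x-.57)<.13)&(y>.04)&(y<.3)],'encl')
c=cap('wrist');P=cloud(c);hs(c,P)
s=r.get_state();print(s['joints'])
go((.431,-.3988),.16,185); go((.431,-.3988),.16,5)
E
```

```text
housing 1935 c [568.1 -82. ] size [109.8  96.5] long dir 87.82 enc [-161.3    1.3]
encl 2278 c [576.9 127.1] size [101.7 116.3] long dir 177.73 enc [47.9  0.3]
housing 11886 c [571.2 -81.6] size [110.2  95.2] long dir 87.92 enc [-160.9   -1.7]
[ 9.13192739e+00  2.36720750e+01 -2.42112676e+00  6.75701295e-02
 -6.35868453e+01 -1.01279349e+02]
travel [ 0.479  -0.6457  0.0133] dr [-0.0008  0.0007 -0.2698]
travel [ 0.479  -0.6457  0.0133] dr [0.0007 0.0007 0.2302]
```

jog_arm(
  travel=[
    [0.05,-0.065,0],
    [0.1,-0.13,0],
    [0.15,-0.195,0],
    [0.2,-0.26,0],
    [0.25,-0.325,0],
    [0.3,-0.39,0],
    [0.35,-0.455,0],
    [0.4,-0.52,0],
    [0.44,-0.59,0],
    [0.479,-0.6457,0.0133],
  ],
  dr=[
    [0,0,-0.027],
    [0,0,-0.054],
    [0,0,-0.081],
    [0,0,-0.108],
    [0,0,-0.135],
    [0,0,-0.162],
    [0,0,-0.189],
    [0,0,-0.216],
    [0,0,-0.243],
    [0,0,-0.27],
  ],
  claw=[1,1,1,1,1,1,1,1,1,1],
)

```text
time_s: 8.0
tcp_pos: [0.4274, -0.3993, 0.1558]
eef_rot: [179.9, 0.1, -84.7]
contact_force: [0.6, 1.2, 0.3]
gripper_width: 0.0877
gripper_force: 0.0
```

```bash
python3 - <<'E'
from h import *
c=cap('wrist');P=cloud(c);cv2.imwrite('pics/w3.png',c['pixels'][:,:,::-1])
x,y,z=np.moveaxis(P,-1,0);I=c['pixels'].astype(int);red=(I[...,0]>2*I[...,1])&(I[...,0]>60)
print(c['s']['tcp_pos'],c['s']['eef_rot'])
rect(P[red&(abs(z-.072)<.004)],'grip');rect(P[red&(abs(z-.020)<.003)],'bar');rect(P[red&(abs(z-.012)<.002)],'blade')
E
```

```text
[ 0.42740468 -0.39926102  0.15575538] [ 1.79904396e+02  7.16272559e-02 -8.46547175e+01]
grip 715 c [ 432.8 -399.9] size [23.1 23.5] long dir 95.09 enc [-484.1  124.7]
bar 950 c [ 426.4 -342.3] size [ 21.9 139.2] long dir 95.62 enc [-426.8  133.2]
blade 792 c [ 428.  -345.1] size [ 58.3 149. ] long dir 95.74 enc [-429.4  131.6]
```

View pics/w3.png

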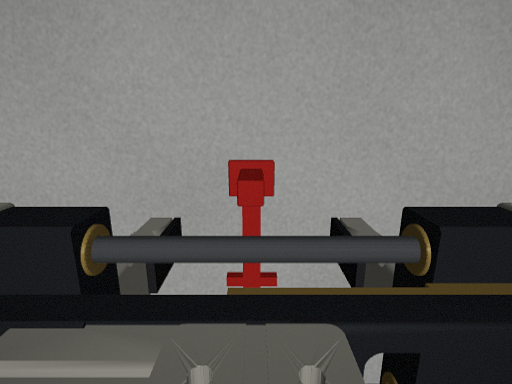

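The grip sits at about (250,190), centred between the open fingers, with the bar running down to the blade at (250,279). Next I'll descend and grip.

```bash
python3 - <<'E'
from h import *
go((.4322,-.3995),.026,185.3)
E
```

```text
travel [-2.000e-04 -1.590e-02  2.567e-01] dr [0.0006 0.0004 0.0017]
```

jog_arm(
  travel=[
    [0,-0.01,0],
    [0,-0.01,0],
    [0,-0.01,0.03],
    [0,-0.01,0.05],
    [0,-0.01,0.06],
    [0,-0.01,0.06],
    [0,-0.01,0.06],
    [0,-0.01,0.06],
    [0,-0.01,0.06],
    [0,-0.01,0.06],
  ],
  dr=[
    [0,0,0.0017],
    [0,0,0.0017],
    [0,0,0.0017],
    [0,0,0.0017],
    [0,0,0.0017],
    [0,0,0.0017],
    [0,0,0.0017],
    [0,0,0.0017],
    [0,0,0.0017],
    [0,0,0.0017],
  ],
  claw=[1,1,1,1,1,1,1,1,1,1],
)

```text
time_s: 9.3
tcp_pos: [0.434, -0.398, 0.1266]
eef_rot: [-180.0, -0.0, -85.5]
contact_force: [0.1, 0.6, 0.3]
gripper_width: 0.0876
gripper_force: 0.0
```

```bash
python3 - <<'E'
from h import *
print(r.get_state()['tcp_pos']);go((.4322,-.3995),.026,185.3);print(r.get_state()['tcp_pos'])
E
```

```text
[ 0.43402514 -0.39796437  0.1265825 ]
travel [0.0027 0.0039 0.2012] dr [-0.     -0.     -0.0024]
[ 0.43402514 -0.39796437  0.1265825 ]
```

jog_arm(
  travel=[
    [0.002,0.002,0.05],
    [0.002,0.002,0.1],
    [0.002,0.002,0.15],
    [0.002,0.002,0.19],
    [0.002,0.002,0.2],
    [0.002,0.002,0.2],
    [0.002,0.002,0.2],
    [0.002,0.002,0.2],
    [0.002,0.002,0.2],
    [0.002,0.002,0.2],
  ],
  dr=[
    [0,0,0],
    [0,0,0],
    [0,0,0],
    [0,0,0],
    [0,0,0],
    [0,0,0],
    [0,0,0],
    [0,0,0],
    [0,0,0],
    [0,0,0],
  ],
  claw=[1,1,1,1,1,0.2,0.1,0.1,0.1,0.1],
  newtons=40,
)

```text
time_s: 10.55
tcp_pos: [0.4331, -0.399, 0.0267]
eef_rot: [-180.0, -0.0, -85.5]
contact_force: [0.2, 0.0, -0.7]
gripper_width: 0.0429
gripper_force: 0.0
```

```bash
python3 - <<'E'
from h import *
s=r.get_state();print(s['tcp_pos'],s['gripper_width'],s['contact_force'],s['joints'])
print(enc(-365));go(enc(-365),.11,A+90);go(enc(-365),.026,A+90)
E
```

```text
[ 0.43313679 -0.39903384  0.02665732] 0.042945220630052544 [ 0.20405549  0.02343156 -0.73945175] [-2.36466355e+01  2.40591954e+01 -2.37409686e+01  1.54864297e-04
 -4.21770998e+01  2.81006663e+01]
[ 0.56183406 -0.28554781]
travel [-0.2063 -0.2743 -0.1666] dr [-0.0001 -0.      0.0183]
travel [-0.2063 -0.2742  0.0014] dr [-0.0001 -0.      0.0183]
```

jog_arm(
  travel=[
    [0,0,0],
    [0,0,0],
    [0,0,0],
    [0,0,0],
    [0,0,0],
    [0,0,-0.01],
    [0,0,-0.05],
    [0,0,-0.1],
    [0,0,-0.16],
    [0,0,-0.16],
  ],
  dr=[
    [0,0,0],
    [0,0,0],
    [0,0,0],
    [0,0,0],
    [0,0,0],
    [0,0,0],
    [0,0,0],
    [0,0,0],
    [0,0,0],
    [0,0,0],
  ],
  claw=[0.1,0.1,0.1,0.1,0.1,0.1,0.1,0.1,0.1,0.1],
)

```text
time_s: 11.8
tcp_pos: [0.4347, -0.3998, 0.1092]
eef_rot: [-179.8, -0.2, -85.5]
contact_force: [0.3, -0.6, -1.1]
gripper_width: 0.0238
gripper_force: 39.8
```

```bash
python3 - <<'E'
from h import *
s=r.get_state();print(s['tcp_pos'],s['gripper_width'],s['gripper_force'],s['contact_force'])
go(enc(-365),.11,A+90)
E
```

```text
[ 0.43465673 -0.39982257  0.1091789 ] 0.023788564452867315 39.77227807044983 [ 0.25012953 -0.61448586 -1.147617  ]
travel [-0.208  -0.2714 -0.0011] dr [-0.0007 -0.0004  0.0183]
```

jog_arm(
  travel=[
    [-0.05,-0.065,0],
    [-0.1,-0.13,0],
    [-0.15,-0.2,0],
    [-0.19,-0.25,0],
    [-0.207,-0.271,0],
    [-0.207,-0.271,0],
    [-0.207,-0.271,0.05],
    [-0.207,-0.271,0.1],
    [-0.207,-0.271,0.13],
    [-0.207,-0.271,0.13],
  ],
  dr=[
    [0,0,0.005],
    [0,0,0.01],
    [0,0,0.015],
    [0,0,0.0183],
    [0,0,0.0183],
    [0,0,0.0183],
    [0,0,0.0183],
    [0,0,0.0183],
    [0,0,0.0183],
    [0,0,0.0183],
  ],
  claw=[0.1,0.1,0.1,0.1,0.1,0.1,0.1,0.1,0.1,0.1],
)

```text
time_s: 13.05
tcp_pos: [0.5588, -0.2857, 0.0403]
eef_rot: [179.9, 0.0, -92.2]
contact_force: [-0.7, -0.3, -0.3]
gripper_width: 0.0239
gripper_force: 39.8
```

```bash
cat >> h.py <<'E'
def look(name):
    c=cap('side');cv2.imwrite(f'pics/{name}.png',cv2.resize(c['pixels'][120:330,90:420,::-1],None,fx=2.3,fy=2.3))
    return c
E
python3 - <<'E'
from h import *
s=r.get_state();print(s['tcp_pos'],s['contact_force'],toenc(s['tcp_pos']))
go(enc(-365),.0275,A+90)
c=look('s4');P=cloud(c);x,y,z=np.moveaxis(P,-1,0);I=c['pixels'].astype(int);red=(I[...,0]>2*I[...,1])&(I[...,0]>60)
hs(c,P);Q=P[red&(y<-.1)];E=toenc(Q)
for a in range(-340,-220,20):
    q=Q[(E[:,0]>a)&(E[:,0]<a+20)];print(a,len(q),np.round(q[:,2].max(),3) if len(q) else '', np.round(np.median(toenc(q)[:,1]),1)if len(q) else '')
E
```

```text
[ 0.5587849  -0.28569022  0.04030392] [-0.65626367 -0.27277708 -0.32891264] [-365.25564271    3.04175999]
travel [-0.0005 -0.0061  0.0256] dr [ 0.0004  0.0001 -0.0001]
housing 1321 c [568.1 -73.5] size [234.3 108.6] long dir 78.24 enc [-152.9    1.6]
-340 62 0.036 13.9
-320 60 0.036 14.4
-300 66 0.036 13.9
-280 68 0.036 15.1
-260 95 0.036 15.3
-240 96 0.036 8.4
```

View pics/s4.png

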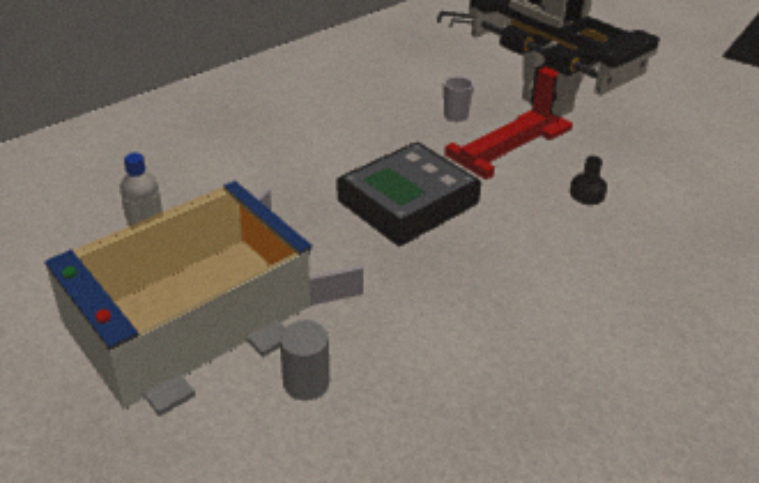

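Everything stands as intended: the stick hangs level behind the housing, with its blade at (470,165), and it is square to the mouth. I'll lower it and start pushing.

jog_arm(
  travel=[
    [0,-0.005,0.015],
    [0,-0.005,0.0245],
    [-0.015,-0.005,0.0245],
    [-0.03,-0.005,0.0245],
    [-0.045,-0.005,0.0245],
    [-0.06,-0.005,0.0245],
    [-0.08,-0.005,0.0245],
    [-0.1,-0.005,0.0245],
    [-0.12,-0.005,0.0245],
    [-0.135,-0.005,0.0245],
  ],
  dr=[
    [0,0,0],
    [0,0,0],
    [0,0,0],
    [0,0,0],
    [0,0,0],
    [0,0,0],
    [0,0,0],
    [0,0,0],
    [0,0,0],
    [0,0,0],
  ],
  claw=[0.1,0.1,0.1,0.1,0.1,0.1,0.1,0.1,0.1,0.1],
)

```text
time_s: 14.35
tcp_pos: [0.5653, -0.2173, 0.0293]
eef_rot: [-180.0, -0.0, -92.1]
contact_force: [-0.4, -4.8, 0.0]
gripper_width: 0.0237
gripper_force: 39.8
```

```bash
python3 - <<'E'
from h import *
s=r.get_state();print(s['contact_force'],toenc(s['tcp_pos']))
for n in ['top','side']:
    c=cap(n);P=cloud(c);x,y,z=np.moveaxis(P,-1,0);I=c['pixels'].astype(int);e=toenc(P)
    red=(I[...,0]>2*I[...,1])&(I[...,0]>60)&(e[...,0]<-60)
    rect(P[(abs(z-.030)<.0035)&(abs(e[...,1])<55)&(e[...,0]<-48)&(e[...,0]>-157)],'housing')
    b=P[red&(e[...,0]>-175)];rect(b,'blade');rect(P[red&(abs(z-.02)<.004)],'bar');print('z',np.round(np.median(b[:,2]),4))
E
```

```text
[-0.4229141  -4.82810763  0.01975321] [-296.66413594   -0.88963432]
housing 241 c [566.7 -65.4] size [24.4 92.5] long dir 177.55 enc [-144.8    3.3]
blade 93 c [566.9 -91.2] size [ 8.7 59.7] long dir 177.89 enc [-170.6    2.1]
bar 310 c [ 557.7 -138.3] size [104.6  53.7] long dir 77.46 enc [-218.     9.6]
z 0.0175
housing 1236 c [569.2 -28. ] size [99.5 97. ] long dir 88.55 enc [-107.4    2.2]
blade 1 c [567.5 -94.6] size [0. 0.] long dir 0.0 enc [-174.     1.5]
bar 248 c [ 564.7 -159.1] size [129.1  23.3] long dir 87.51 enc [-238.5    1.8]
z 0.0239
```

jog_arm(
  travel=[
    [-0.02,0,0.002],
    [-0.04,-0.001,0.002],
    [-0.06,-0.002,0.002],
    [-0.08,-0.002,0.002],
    [-0.1,-0.002,0.002],
    [-0.12,-0.002,0.002],
    [-0.14,-0.002,0.002],
    [-0.16,-0.002,0.002],
    [-0.18,-0.002,0.002],
    [-0.2,-0.002,0.002],
  ],
  dr=[
    [0,0,0],
    [0,0,0],
    [0,0,0],
    [0,0,0],
    [0,0,0],
    [0,0,0],
    [0,0,0],
    [0,0,0],
    [0,0,0],
    [0,0,0],
  ],
  claw=[0.1,0.1,0.1,0.1,0.1,0.1,0.1,0.1,0.1,0.1],
)

```text
time_s: 15.7
tcp_pos: [0.5696, -0.1185, 0.0283]
eef_rot: [180.0, -0.0, -92.2]
contact_force: [-0.5, -7.8, 1.4]
gripper_width: 0.0238
gripper_force: 39.8
```

```bash
python3 - <<'E'
from h import *
s=r.get_state();print(s['contact_force'],toenc(s['tcp_pos']),s['tcp_pos'][2])
look('s5')
E
```

```text
[-0.51672045 -7.79583006  1.37513719] [-197.76191771   -1.57923943] 0.028298417561550878
```

View pics/s5.png

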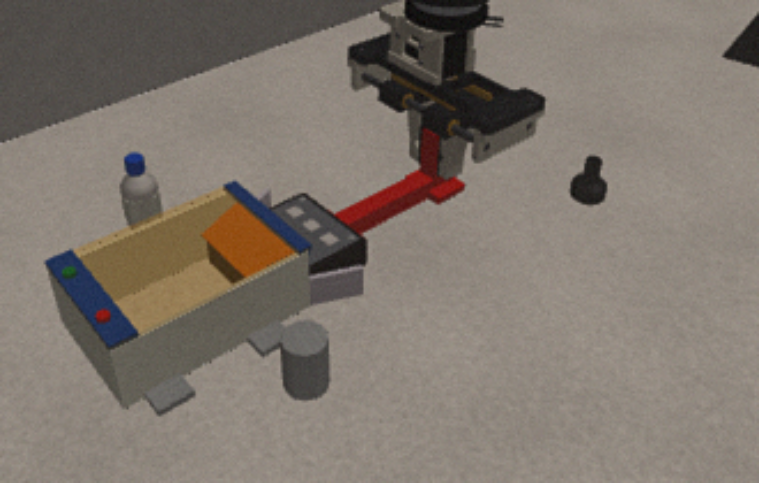

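The nose is inside and the flap rests on the housing, open, at (245,235). I'll keep pushing.

jog_arm(
  travel=[
    [-0.02,0,0],
    [-0.04,0,0],
    [-0.06,0,0],
    [-0.08,0,0],
    [-0.1,0,0],
    [-0.12,0,0],
    [-0.14,0,0],
    [-0.16,0,0],
    [-0.18,0,0],
    [-0.195,0,0],
  ],
  dr=[
    [0,0,0],
    [0,0,0],
    [0,0,0],
    [0,0,0],
    [0,0,0],
    [0,0,0],
    [0,0,0],
    [0,0,0],
    [0,0,0],
    [0,0,0],
  ],
  claw=[0.1,0.1,0.1,0.1,0.1,0.1,0.1,0.1,0.1,0.1],
)

```text
time_s: 17.0
tcp_pos: [0.573, -0.0211, 0.0282]
eef_rot: [179.9, -0.0, -92.1]
contact_force: [-0.8, -6.9, 1.9]
gripper_width: 0.0238
gripper_force: 39.8
```

```bash
python3 - <<'E'
from h import *
s=r.get_state();print(s['contact_force'],toenc(s['tcp_pos']),s['tcp_pos'][2])
E
```

```text
[-0.84730007 -6.91595413  1.86117989] [-100.33810544   -1.28433942] 0.02819036266244305
```

jog_arm(
  travel=[
    [-0.01,0,0],
    [-0.02,0,0],
    [-0.026,0,0],
    [-0.031,0,0],
    [-0.035,0,0],
    [-0.038,0,0],
    [-0.04,0,0],
    [-0.041,0,0],
    [-0.042,0,0],
    [-0.042,0,0],
  ],
  dr=[
    [0,0,0],
    [0,0,0],
    [0,0,0],
    [0,0,0],
    [0,0,0],
    [0,0,0],
    [0,0,0],
    [0,0,0],
    [0,0,0],
    [0,0,0],
  ],
  claw=[0.1,0.1,0.1,0.1,0.1,0.1,0.1,0.1,0.1,0.1],
)

```text
time_s: 18.25
tcp_pos: [0.5736, -0.0, 0.0278]
eef_rot: [179.9, -0.0, -92.2]
contact_force: [-0.0, -4.3, 0.2]
gripper_width: 0.024
gripper_force: 39.8
```

```bash
python3 - <<'E'
from h import *
s=r.get_state();print(s['contact_force'],toenc(s['tcp_pos']),s['tcp_pos'][2])
look('s6')
E
```

```text
[-0.00642354 -4.31449156  0.15174136] [-79.24146792  -1.12918042] 0.02781237879739189
```

View pics/s6.png

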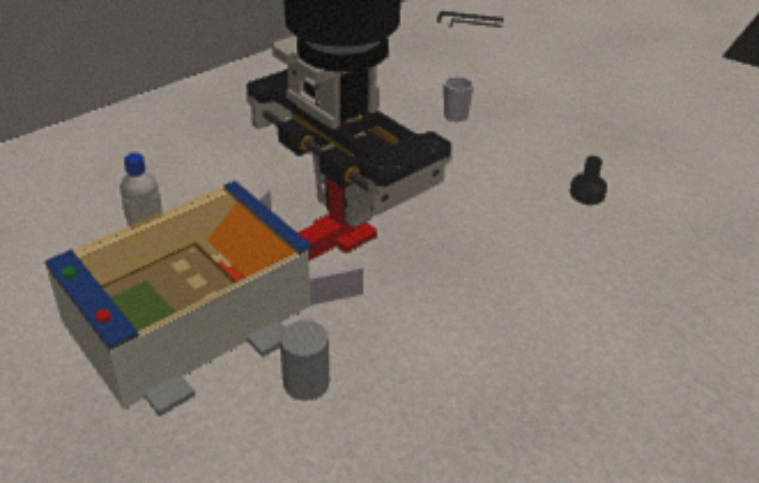

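The housing is nearly home. The flap has dropped onto the stick's bar at (235,265), and there's no stop force yet, so I'll press on gently.

jog_arm(
  travel=[
    [-0.001,0,0],
    [-0.002,0,0],
    [-0.003,0,0],
    [-0.004,0,0],
    [-0.005,0,0],
    [-0.006,0,0],
    [-0.007,0,0],
    [-0.008,0,0],
    [-0.008,0,0],
    [-0.008,0,0],
  ],
  dr=[
    [0,0,0],
    [0,0,0],
    [0,0,0],
    [0,0,0],
    [0,0,0],
    [0,0,0],
    [0,0,0],
    [0,0,0],
    [0,0,0],
    [0,0,0],
  ],
  claw=[0.1,0.1,0.1,0.1,0.1,0.1,0.1,0.1,0.1,0.1],
)

```text
time_s: 19.55
tcp_pos: [0.5731, 0.0019, 0.0281]
eef_rot: [179.8, -0.2, -92.2]
contact_force: [0.4, -16.2, 2.7]
gripper_width: 0.024
gripper_force: 39.8
```

jog_arm(
  travel=[
    [-0.001,0,0],
    [-0.002,0,0],
    [-0.003,0,0],
    [-0.004,0,0],
    [-0.004,0,0],
    [-0.004,0,0],
    [-0.004,0,0],
    [-0.004,0,0],
    [-0.004,0,0],
    [-0.004,0,0],
  ],
  dr=[
    [0,0,0],
    [0,0,0],
    [0,0,0],
    [0,0,0],
    [0,0,0],
    [0,0,0],
    [0,0,0],
    [0,0,0],
    [0,0,0],
    [0,0,0],
  ],
  claw=[0.1,0.1,0.1,0.1,0.1,0.1,0.1,0.1,0.1,0.1],
)

```text
time_s: 20.8
tcp_pos: [0.5724, 0.0023, 0.0282]
eef_rot: [179.7, -0.3, -92.2]
contact_force: [-0.8, -24.7, 5.7]
gripper_width: 0.0238
gripper_force: 39.9
```

```bash
python3 - <<'E'
from h import *
s=r.get_state();print(s['contact_force'],toenc(s['tcp_pos']),s['tcp_pos'][2])
c=cap('side')
b=c['pixels'][190:310,100:260,::-1];cv2.imwrite('pics/s7.png',cv2.resize(b,None,fx=4,fy=4,interpolation=cv2.INTER_CUBIC))
E
```

```text
[ -0.78084267 -24.72330799   5.71659287] [-77.00801473   0.17673189] 0.02822150143591764
```

View pics/s7.png

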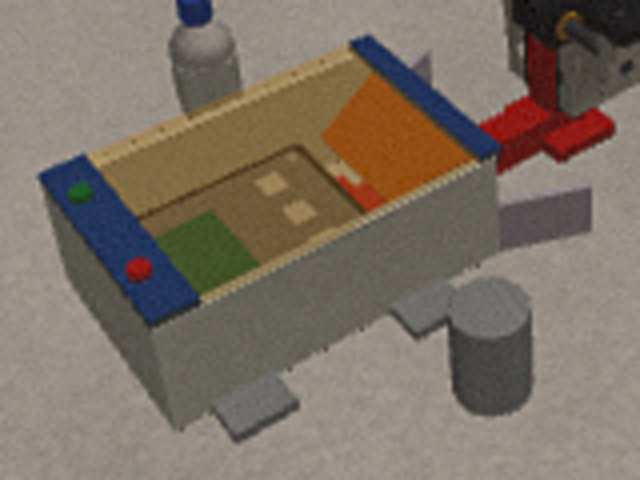

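The force climbs to 25 N without any movement, so the housing is against the stop. Its nose is hidden under the rear bar at (150,240), and the flap lies on the stick at (400,135). I'll draw the stick out now.

jog_arm(
  travel=[
    [0.015,0,0],
    [0.035,0,0],
    [0.06,0,0],
    [0.085,0,0],
    [0.11,0,0],
    [0.135,0,0],
    [0.16,0,0],
    [0.185,0,0],
    [0.21,0,0],
    [0.24,0,0],
  ],
  dr=[
    [0,0,0],
    [0,0,0],
    [0,0,0],
    [0,0,0],
    [0,0,0],
    [0,0,0],
    [0,0,0],
    [0,0,0],
    [0,0,0],
    [0,0,0],
  ],
  claw=[0.1,0.1,0.1,0.1,0.1,0.1,0.1,0.1,0.1,0.1],
)

```text
time_s: 22.1
tcp_pos: [0.57, -0.1144, 0.0282]
eef_rot: [-180.0, -0.0, -92.1]
contact_force: [-0.8, 0.4, -1.4]
gripper_width: 0.024
gripper_force: 40.0
```

```bash
python3 - <<'E'
from h import *
s=r.get_state();print(s['contact_force'],toenc(s['tcp_pos']),s['tcp_pos'][2])
look('s8')
E
```

```text
[-0.81048329  0.4124296  -1.3841976 ] [-193.64925129   -1.82709302] 0.028188394403551385
```

View pics/s8.png

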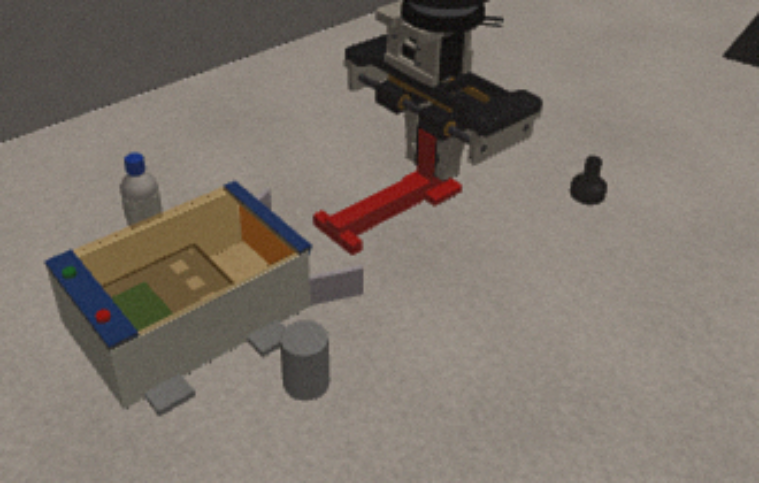

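The flap is shut at (270,235), the housing is home, and the blade at (338,232) is well outside. I'll set the stick down and release it.

jog_arm(
  travel=[
    [0,0,0.001],
    [0,0,0.002],
    [0,0,0.003],
    [0,0,0.0035],
    [0,0,0.0035],
    [0,0,0.0035],
    [0,0,0.0035],
    [0,0,0.0035],
    [0,0,0.0035],
    [0,0,0.0035],
  ],
  dr=[
    [0,0,0],
    [0,0,0],
    [0,0,0],
    [0,0,0],
    [0,0,0],
    [0,0,0],
    [0,0,0],
    [0,0,0],
    [0,0,0],
    [0,0,0],
  ],
  claw=[0.1,0.1,0.1,0.1,0.1,0.1,0.5,0.8,0.8,0.8],
)

```text
time_s: 23.4
tcp_pos: [0.57, -0.1135, 0.0263]
eef_rot: [180.0, 0.0, -92.1]
contact_force: [0.2, 0.4, 0.5]
gripper_width: 0.058
gripper_force: 0.0
```

jog_arm(
  travel=[
    [0,0,0],
    [0,0,0],
    [0,0,0],
    [0,0,-0.03],
    [0,0,-0.08],
    [0,0,-0.16],
    [0,0,-0.24],
    [0,0,-0.3],
    [0,0,-0.3],
    [0,0,-0.3],
  ],
  dr=[
    [0,0,0],
    [0,0,0],
    [0,0,0],
    [0,0,0],
    [0,0,0],
    [0,0,0],
    [0,0,0],
    [0,0,0],
    [0,0,0],
    [0,0,0],
  ],
  claw=[0.8,0.8,0.8,0.8,0.8,0.8,0.8,0.8,0.8,0.8],
)

```text
time_s: 24.65
tcp_pos: [0.5697, -0.1135, 0.1768]
eef_rot: [-180.0, 0.0, -92.1]
contact_force: [-0.1, 0.7, -0.3]
gripper_width: 0.0703
gripper_force: 0.0
```

```bash
python3 - <<'E'
from h import *
s=r.get_state();print(s['contact_force'],toenc(s['tcp_pos']),s['gripper_width'])
look('s9');c=cap('side');P=cloud(c);x,y,z=np.moveaxis(P,-1,0);I=c['pixels'].astype(int);red=(I[...,0]>2*I[...,1])&(I[...,0]>60)
e=toenc(P);m=red&(e[...,0]<-40)&(e[...,0]>-240)
for a in (-60,-100,-140,-180): 
    q=P[m&(abs(e[...,0]-a)<15)];print(a,len(q),np.percentile(q[:,2],95) if len(q) else '')
E
```

```text
[-0.05957787  0.65857287 -0.25833455] [-192.74231406   -1.48566999] 0.07028803778965796
-60 167 0.02108220924570283
-100 145 0.021793722190049877
-140 134 0.02142708138549954
-180 360 0.07212596971288975
```

View pics/s9.png

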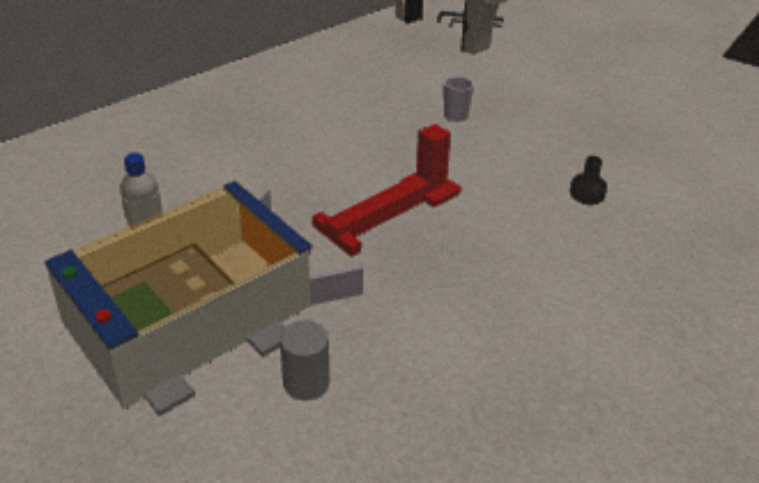

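The stick stands flat and clear of the mouth, the flap is shut, the housing is home, and all four bystanders are upright where they began.

```bash
python3 -c "
from plant import r
print(r.close_job())"
```

```text
the job is handed in; nothing more can be done
None
```

I handed the job in at about 25 s; the verdict wasn't shown, but the last picture had the housing home against the back stop, the flap shut, the stick standing flat outside the mouth, the gripper clear, and the bystanders where they began.

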